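# Stack the fittings tray on the bolted-down base tray

## Task

Carry the loose tray of shelf fittings by its bar to the tray that is bolted to the slotted frame, and stack it on top so that all four lugs drop into the wells and it sits flat and fully home. The bolted tray may be anywhere along its slots, so feel for the wells gently, keep the tray level and keep hold of the bar until it is home, then let go. Leave the other things on the bench alone.

Things in the scene. Friction and masses are not known exactly. Their poses are not given: they have to be found in the camera images.
- tray_bar (a point): Centre of the carrying bar of the loose grey plastic tray. Bar 110 mm long (x), 18 wide (y), 22 tall, on posts at x = +-45 mm; grip it here, closing along y. Below this point: wall rims 34 mm, underside of floor 82, lug tips 94. Bar top 11 mm above. With its lugs standing on the lower tray's flange this point is 176 mm above the frame's origin; fully home 164 mm.
- tray: The same tray: 190 x 148 mm, 0.4 to 0.85 kg with its fixed-in fittings. Origin at lug-tip height, 94 mm straight below the bar's centre; x along the bar, z up. Four round lugs under the floor at x = +-75, y = +-58 mm: 14 mm thick, 12 mm long, tapering to 10 mm in the last 3 mm. Starts standing on them on the bench. May be stacked either way round.
- frame: Low frame of slotted metal angle fixed to the bench, 330 x 164 mm. Origin: middle of its underside, on the bench; x along its slots, z up. The grey lower tray is bolted on it, centred across it (y) and parallel, but shifted along the frame's x by an unmeasured amount from -18 to +18 mm. It does not give when pushed.
- flange_mid (a point): Point fixed to the frame, straight above its origin at the height of the lower tray's flange tops (82 mm). The lower tray (256 x 148 mm) has a smooth flat flange along each long side (|y| 42 to 74 mm), each with two square wells, 17 x 17 mm and 16 deep, at x = +-75, y = +-58 mm from the lower tray's own, unmeasured centre. Lugs slid along the flanges drop into the wells.
- pot: Bystander: white plastic pot, 70 mm wide, 90 mm tall, beyond and between the trays, origin under its centre.
- carton: Bystander: cardboard carton 110 x 150 x 90 mm, at the left of the work, origin under its centre.
- mallet: Bystander: hammer with a rubber handle, lying on the bench at the right of the work.
- jar: Bystander: small clear jar, 50 mm wide, 60 mm tall, near the robot between the trays, origin under its centre.

How it is judged:
By the outcome, as a careful person would: the job done as asked, in the order asked, and still so for the second after the job is handed in, with the robot touching nothing.
It also fails if it takes over 61 s, if anything falls off the work surface, if the arm or the gripper's body presses on something with over 40 N, if the wrist force passes 120 N, or if a joint passes its speed limit or range.

## Robot

A 7-joint arm with a two-finger parallel gripper is mounted at the origin on the work surface. World frame = base frame: x ahead of the robot, y to its left, z up, the work surface at z = 0. Lengths are in m, angles in rad, forces in N, time in s.
With the tool pointing down it reaches from about 0.4 to 0.85 m from the base axis. Payload 4.5 kg.
Tool frame: the origin (TCP) lies on the centre line of the jaws, within the pads' length; the fingertips stand 11 mm ahead of it and the grasp point (between the pads) lies 8 mm behind it; z points along the fingers, y is the direction in which the jaws open and shut (so a half turn about z gives the same grasp; the last joint's range is limited). The gripper opens to 88 mm and grips with 3 to 60 N. Pads are 18 mm wide; open, the fingers measure 123 mm over their backs; the gripper's body (75 mm by 187 mm) begins 45 mm behind the grasp point.
Start: joints at [1.253, 0.689, -0.195, 1.565, 0.157, 0.902, -0.215], TCP at [0.215, -0.587, 0.25] pointing down, gripper open.
Joint ranges: [-3.01, 3.01], [-0.46, 2.08], [-1.47, 1.51], [0.13, 2.56], [-1, 4.14], [0.04, 2.09], [-2.66, 2.66]. Speed limits (rad/s): [2.57, 2.57, 3.14, 3.14, 3.14, 3.14, 3.14].

## Interface

Orientations are given as a unit quaternion [x, y, z, w].
In Python, from plant import r, snapshot gives the robot as it stands.
- The arm moves only by the tool drive_tool, never from a script. Its argument "commands" is a list of rows, each an object of numbers: "wx", "wy", "wz": the turn, a rotation vector about the tool's x, y, z in rad; "dx", "dy", "dz": the shift along the tool's x, y, z in m; "claw": the opening, from 0 (shut) to 1 (fully open). A call has 1 to 12 rows; each row shifts and turns the commanded pose from where the row before left it, along the tool's axes as they then stand; what a row does not reach is not made up. A row lasts 1/10 s, in which the tool goes at most 50 mm and 8.59 degrees, less where a joint would pass 70% of its speed; a pose out of reach is approached as far as the arm can. A call is refused whole if a number of a shift passes 0.05 or a number of a turn 0.15, either way. A call with a gripper value outside its range is refused whole. The fingers move at their own pace and stop on an object; "grip_force" is the grip in N (left out, the last holds). Time passes only in rows, so rows that do not move let the fingers close. It gives the time, the measured TCP pose, the force and the opening at its end, in the units of the state.
- r.get_state(): the state, without advancing time (a new reading comes with each control period).
- snapshot(name): name is "side" or "top"; returns a dict with "color" (400x640x3 uint8, red, green, blue), "fx", "fy", "cx", "cy" (pixels), "world_to_cam" (4x4, takes a point from world to camera coordinates). Camera axes: x right, y up, looking along -z (the intrinsics and any distortion apply to the point x, -y, -z); pixel columns grow to the right and rows downward; lengths in m; the calibration is good to about 2 mm. A picture is of the moment at which its call begins. There is no depth.
- r.finish_job(): hands the job in, once; it reports no verdict.
The state is a dict: "clock": time; "q": joint angles; "qd": joint speeds; "joint_torque": joint torques, N m; "tool_pos": TCP position; "eef_rot": TCP orientation; "contact_force": force on the tool from outside, world axes, zero at the start; "moment": the same for the moment, N m; "opening": opening from 0.0 (shut) to 1.0 (fully open).
Only numpy, scipy, OpenCV 4.12 (cv2) and the standard library are available. Lean on these libraries where they do the work, as an engineer would, in place of code of your own. Each camera call takes 0.05 s, during which the arm holds its last target. There are 200 camera calls.

## Working session

There is one attempt and no reset: what is moved stays moved. The work goes in short steps, Python scripts to look and compute and a tool call to move; the robot and the scene stay as the last step left them, time stands still between calls to the robot, and variables do not carry over. Pictures are saved under pics/ and viewed, on a budget of 10 in all, crops included, one or two more only if the job needs it, and the job is handed in when it is done.

Besides the shell and the picture viewer there is one more tool, called after ">>>" as name([rows], argument=value, ...), one row to a line, values as JSON. drive_tool: Moves the arm, as the interface text tells. Its arguments: {"type":"object","properties":{"commands":{"type":"array","items":{"type":"object","properties":{"wx":{"type":"number"},"wy":{"type":"number"},"wz":{"type":"number"},"dx":{"type":"number"},"dy":{"type":"number"},"dz":{"type":"number"},"claw":{"type":"number"}}}},"grip_force":{"type":"number"}},"required":["commands"]}

```bash
mkdir -p pics; ls; python3 - <<'E'
from plant import r, snapshot
import cv2, numpy as np
for n in("side","top"):
    s=snapshot(n); cv2.imwrite(f"pics/{n}0.png",s["color"][:,:,::-1]); np.savez(f"pics/{n}0.npz",**s)
    print({k:np.round(v,4).tolist() for k,v in s.items() if k!="color"})
print(r.get_state())
E
```

```text
pics
{'fx': 443.344, 'fy': 443.344, 'cx': 310.6285, 'cy': 201.4904, 'world_to_cam': [[-0.9962, -0.0864, -0.0072, 0.5759], [0.0621, -0.7684, 0.637, -0.0955], [-0.0606, 0.6341, 0.7708, -1.2004], [0.0, 0.0, 0.0, 1.0]]}
{'fx': 400.8755, 'fy': 400.8755, 'cx': 310.2553, 'cy': 193.6457, 'world_to_cam': [[0.0022, -1.0, -0.0076, 0.0067], [0.9979, 0.0017, 0.0644, -0.5887], [-0.0643, -0.0078, 0.9979, -1.2145], [0.0, 0.0, 0.0, 1.0]]}
{'clock': 0.1, 'q': array([ 1.25279608,  0.68989473, -0.19449686,  1.56622376,  0.15727367,
        0.9025019 , -0.21510497]), 'qd': array([ 0.00149201, -0.00340977,  0.00071837, -0.00122532, -0.00088846,
       -0.0009306 ,  0.0013297 ]), 'joint_torque': array([-3.57663448e-03, -5.28500962e+01, -1.27127722e+00, -1.53837740e+01,
       -5.24786662e-02,  2.10227081e-03,  7.93014124e-05]), 'tool_pos': array([ 0.21513459, -0.58622694,  0.24899732]), 'eef_rot': array([ 9.84566019e-01,  1.75011656e-01, -1.99610993e-04, -7.96148620e-04]), 'contact_force': array([ 0.59307027, -0.8320058 ,  0.1693824 ]), 'moment': array([0.04702902, 0.00477123, 0.0265824 ]), 'opening': 1.0006114047843957}
```

View pics/top0.png

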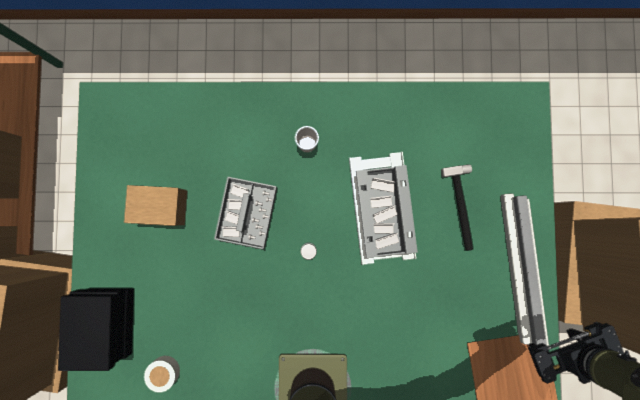

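View pics/side0.png

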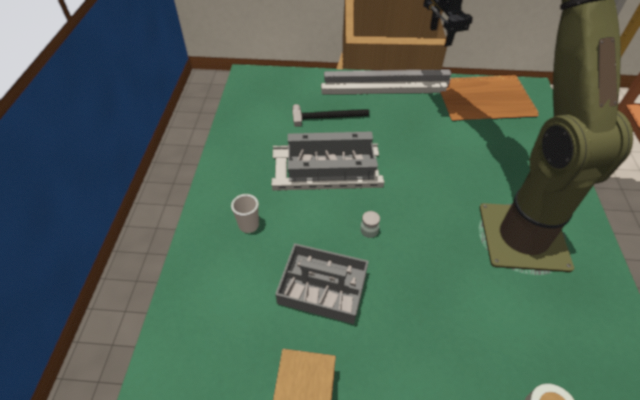

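The top view shows the loose tray near (246,213) and the framed lower tray near (383,208), with its wells visible as dark squares. The side view shows the loose tray near (325,283) and the frame near (330,160). I'll zoom in on both.

```bash
python3 - <<'E'
import cv2, numpy as np
t=cv2.imread("pics/top0.png"); s=cv2.imread("pics/side0.png")
def crop(im,x,y,w,h,k):
    c=cv2.resize(im[y:y+h,x:x+w],None,fx=k,fy=k,interpolation=cv2.INTER_CUBIC)
    for i in range(0,w,10):
        cv2.line(c,(i*k,0),(i*k,8 if i%50 else 16),(0,255,255),1); cv2.putText(c,str(x+i),(i*k+1,18),0,.3,(0,255,255),1)
    for j in range(0,h,10):
        cv2.line(c,(0,j*k),(8,j*k),(0,255,255),1); cv2.putText(c,str(y+j),(9,j*k+4),0,.3,(0,255,255),1)
    return c
a=crop(t,210,172,72,80,5); b=crop(t,345,147,80,120,5)
cv2.imwrite("pics/c1.png",np.hstack([np.vstack([a,np.zeros((200,360,3),np.uint8)]),b]))
a=crop(s,265,125,125,65,5); b=crop(s,270,240,100,85,5)
cv2.imwrite("pics/c2.png",crop(s,265,125,125,65,6)); 
E
```

```text
(no output)
```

View pics/c1.png

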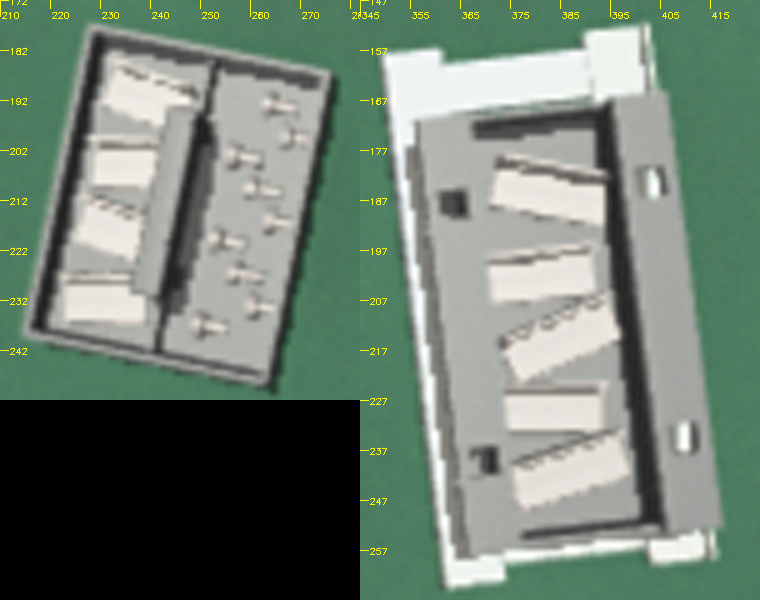

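View pics/c2.png

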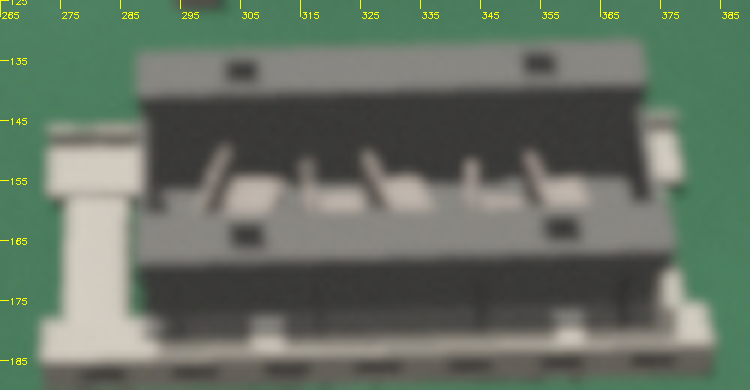

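The crops give clear well centres in both views, plus the tray's rim corners and bar ends. I'll fit poses to these points.

```bash
cat > h.py <<'E'
import numpy as np
def ray(cam,uv,z):
    d=np.load(f"pics/{cam}0.npz"); M=d["world_to_cam"]; R,t=M[:3,:3],M[:3,3]
    uv=np.atleast_2d(uv); v=np.c_[(uv[:,0]-d["cx"])/d["fx"],-(uv[:,1]-d["cy"])/d["fy"],-np.ones(len(uv))]@R
    o=-R.T@t; return o+v*((z-o[2])/v[:,2])[:,None]
def src(c,x0,y0,k): return (np.array(c,float)+.5)/k-.5+[x0,y0]
def fit(model,P):
    mc,pc=model.mean(0),P.mean(0); H=(model-mc).T@(P-pc); a=np.arctan2(H[0,1]-H[1,0],H[0,0]+H[1,1])
    R=np.array([[np.cos(a),-np.sin(a)],[np.sin(a),np.cos(a)]]); c=pc-R@mc
    return c,a,(model@R.T+c-P)
E
python3 - <<'E'
from h import *
np.set_printoptions(precision=4,suppress=True)
# wells: order far-left,near-left,far-right,near-right (top view). model x away from robot, y left
mod=np.array([[.075,.058],[-.075,.058],[.075,-.058],[-.075,-.058]])
T=ray("top",src([[93,204],[124,460],[292,182],[325,437]],345,147,5),.082)[:,:2]
S=ray("side",src([[247,236],[562,228],[241,71],[539,64]],265,125,6),.082)[:,:2]
for P in(T,S,(T+S)/2): c,a,e=fit(mod,P);print("wells",c,a,"\n",e)
# lower-tray outline flange corners top
rim=np.array([[.095,.074],[.095,-.074],[-.095,-.074],[-.095,.074]])
P=ray("top",src([[92,27],[333,73],[272,388],[25,333]],210,172,5),.060)[:,:2]
c,a,e=fit(rim,P);print("rim",c,a,"\n",e)
B=ray("top",src([[165,107],[197,105],[160,298],[135,293]],210,172,5),.105);print("bar top corners",B, B.mean(0))
# frame outline corners at bench (approx ends)
F=ray("top",src([[25,55],[290,28],[353,558],[85,585]],345,147,5),.03);print("frame",F[:,:2],F.mean(0))
import os
E
```

```text
wells [ 0.5355 -0.2139] 0.11439356992837091 
 [[ 0.0002 -0.0004]
 [-0.0001 -0.0006]
 [ 0.0004  0.0005]
 [-0.0004  0.0005]]
wells [ 0.5365 -0.2136] 0.11590331885887295 
 [[ 0.      0.0001]
 [ 0.0004 -0.    ]
 [-0.0004  0.0002]
 [ 0.0001 -0.0002]]
wells [ 0.536  -0.2137] 0.11514878992783016 
 [[ 0.0001 -0.0002]
 [ 0.0001 -0.0003]
 [-0.      0.0003]
 [-0.0002  0.0002]]
rim [0.5297 0.199 ] -0.1952118435510414 
 [[ 0.0017 -0.0001]
 [ 0.0004 -0.001 ]
 [ 0.0005  0.0013]
 [-0.0027 -0.0002]]
bar top corners [[0.5847 0.201  0.105 ]
 [0.5859 0.1827 0.105 ]
 [0.4756 0.2025 0.105 ]
 [0.4784 0.2168 0.105 ]] [0.5312 0.2007 0.105 ]
frame [[ 0.6989 -0.1126]
 [ 0.7158 -0.275 ]
 [ 0.3937 -0.3088]
 [ 0.3771 -0.1474]] [ 0.5464 -0.211   0.03  ]
```

The well fits from the two cameras agree to 1 mm: centre (0.536, -0.214), yaw 0.115, about -10 mm of shift on the frame. The tray bar is at about (0.530, 0.200) with yaw about -0.19. I'll move above it.

>>> drive_tool([
  {"wz":0.135},
  {"wz":0.135},
  {"wz":0.135},
  {"wz":0.135},
  {"dx":0.012,"dy":-0.018},
  {"dx":0.024,"dy":-0.037},
  {"dx":0.024,"dy":-0.037},
  {"dx":0.024,"dy":-0.037},
  {"dx":0.024,"dy":-0.037},
  {"dx":0.024,"dy":-0.037},
  {"dx":0.024,"dy":-0.037},
  {"dx":0.024,"dy":-0.037},
], grip_force=30)

```text
validation failed for argument at $.co...
```

>>> drive_tool([
  {"dx":0.024,"dy":-0.037},
  {"dx":0.024,"dy":-0.037},
  {"dx":0.024,"dy":-0.037},
  {"dx":0.024,"dy":-0.037},
  {"dx":0.01,"dy":-0.037},
  {"dx":-0.012,"dy":-0.038},
  {"dx":-0.012,"dy":-0.038},
  {"dx":-0.012,"dy":-0.038},
  {"dx":-0.012,"dy":-0.038},
  {"dx":-0.012,"dy":-0.038},
  {"dx":-0.012,"dy":-0.038},
  {"dx":-0.012,"dy":-0.038},
])

```text
validation failed for argument at $.co...
```

>>> drive_tool([
  {"dx":-0.012,"dy":-0.038},
  {"dx":-0.006,"dy":-0.02},
  {},
  {},
])

```text
validation failed for argument at $.co...
```

>>> drive_tool([
  {"dx":0,"dy":0,"dz":0,"wx":0,"wy":0,"wz":0.135,"claw":1},
  {"dx":0,"dy":0,"dz":0,"wx":0,"wy":0,"wz":0.135,"claw":1},
  {"dx":0,"dy":0,"dz":0,"wx":0,"wy":0,"wz":0.135,"claw":1},
  {"dx":0,"dy":0,"dz":0,"wx":0,"wy":0,"wz":0.135,"claw":1},
], grip_force=30)

```text
clock: 0.5
tool_pos: [0.2153, -0.5864, 0.2493]
eef_rot: [0.995, -0.097, -0.0, -0.0]
contact_force: [0.2, 0.6, -0.9]
opening: 1.001
```

>>> drive_tool([
  {"dx":0.012,"dy":-0.018,"dz":0,"wx":0,"wy":0,"wz":0,"claw":1},
  {"dx":0.024,"dy":-0.037,"dz":0,"wx":0,"wy":0,"wz":0,"claw":1},
  {"dx":0.024,"dy":-0.037,"dz":0,"wx":0,"wy":0,"wz":0,"claw":1},
  {"dx":0.024,"dy":-0.037,"dz":0,"wx":0,"wy":0,"wz":0,"claw":1},
  {"dx":0.024,"dy":-0.037,"dz":0,"wx":0,"wy":0,"wz":0,"claw":1},
  {"dx":0.024,"dy":-0.037,"dz":0,"wx":0,"wy":0,"wz":0,"claw":1},
  {"dx":0.024,"dy":-0.037,"dz":0,"wx":0,"wy":0,"wz":0,"claw":1},
  {"dx":0.024,"dy":-0.037,"dz":0,"wx":0,"wy":0,"wz":0,"claw":1},
  {"dx":0.024,"dy":-0.037,"dz":0,"wx":0,"wy":0,"wz":0,"claw":1},
  {"dx":0.024,"dy":-0.037,"dz":0,"wx":0,"wy":0,"wz":0,"claw":1},
  {"dx":0.024,"dy":-0.037,"dz":0,"wx":0,"wy":0,"wz":0,"claw":1},
  {"dx":0.024,"dy":-0.037,"dz":0,"wx":0,"wy":0,"wz":0,"claw":1},
])

```text
clock: 1.7
tool_pos: [0.5668, -0.2193, 0.2494]
eef_rot: [0.996, -0.094, -0.0, -0.0]
contact_force: [0.5, -1.4, -0.5]
opening: 0.997
```

>>> drive_tool([
  {"dx":0.01,"dy":-0.037,"dz":0,"wx":0,"wy":0,"wz":0,"claw":1},
  {"dx":-0.012,"dy":-0.038,"dz":0,"wx":0,"wy":0,"wz":0,"claw":1},
  {"dx":-0.012,"dy":-0.038,"dz":0,"wx":0,"wy":0,"wz":0,"claw":1},
  {"dx":-0.012,"dy":-0.038,"dz":0,"wx":0,"wy":0,"wz":0,"claw":1},
  {"dx":-0.012,"dy":-0.038,"dz":0,"wx":0,"wy":0,"wz":0,"claw":1},
  {"dx":-0.012,"dy":-0.038,"dz":0,"wx":0,"wy":0,"wz":0,"claw":1},
  {"dx":-0.012,"dy":-0.038,"dz":0,"wx":0,"wy":0,"wz":0,"claw":1},
  {"dx":-0.012,"dy":-0.038,"dz":0,"wx":0,"wy":0,"wz":0,"claw":1},
  {"dx":-0.012,"dy":-0.038,"dz":0,"wx":0,"wy":0,"wz":0,"claw":1},
  {"dx":-0.012,"dy":-0.02,"dz":0,"wx":0,"wy":0,"wz":0,"claw":1},
  {"dx":0,"dy":0,"dz":0,"wx":0,"wy":0,"wz":0,"claw":1},
  {"dx":0,"dy":0,"dz":0,"wx":0,"wy":0,"wz":0,"claw":1},
])

```text
clock: 2.9
tool_pos: [0.5371, 0.1516, 0.2494]
eef_rot: [0.996, -0.094, -0.0, 0.001]
contact_force: [-0.3, -0.2, -0.5]
opening: 1.002
```

>>> drive_tool([
  {"dx":-0.008,"dy":-0.023,"dz":0,"wx":0,"wy":0,"wz":0,"claw":1},
  {"dx":-0.008,"dy":-0.023,"dz":0,"wx":0,"wy":0,"wz":0,"claw":1},
  {"dx":0,"dy":0,"dz":0.03,"wx":0,"wy":0,"wz":0,"claw":1},
  {"dx":0,"dy":0,"dz":0.03,"wx":0,"wy":0,"wz":0,"claw":1},
  {"dx":0,"dy":0,"dz":0.03,"wx":0,"wy":0,"wz":0,"claw":1},
  {"dx":0,"dy":0,"dz":0.03,"wx":0,"wy":0,"wz":0,"claw":1},
  {"dx":0,"dy":0,"dz":0.015,"wx":0,"wy":0,"wz":0,"claw":1},
  {"dx":0,"dy":0,"dz":0.01,"wx":0,"wy":0,"wz":0,"claw":1},
  {"dx":0,"dy":0,"dz":0.01,"wx":0,"wy":0,"wz":0,"claw":1},
  {"dx":0,"dy":0,"dz":0.008,"wx":0,"wy":0,"wz":0,"claw":1},
  {"dx":0,"dy":0,"dz":0,"wx":0,"wy":0,"wz":0,"claw":1},
  {"dx":0,"dy":0,"dz":0,"wx":0,"wy":0,"wz":0,"claw":1},
])

```text
clock: 4.1
tool_pos: [0.5305, 0.2003, 0.0871]
eef_rot: [0.996, -0.094, 0.0, -0.0]
contact_force: [-0.2, -0.7, -0.1]
opening: 1.0
```

```bash
python3 - <<'E'
from plant import r, snapshot
import cv2
s=snapshot("side")["color"][:,:,::-1]; cv2.imwrite("pics/s1.png",cv2.resize(s[180:340,230:430],None,fx=4,fy=4,interpolation=cv2.INTER_CUBIC)[:600])
print(r.get_state()["q"],r.get_state()["tool_pos"])
E
```

```text
[-0.46644414  0.85502447  0.04114265  1.87004412 -0.07632142  0.41689283
 -2.12867159] [0.53061589 0.20039417 0.08727024]
```

View pics/s1.png

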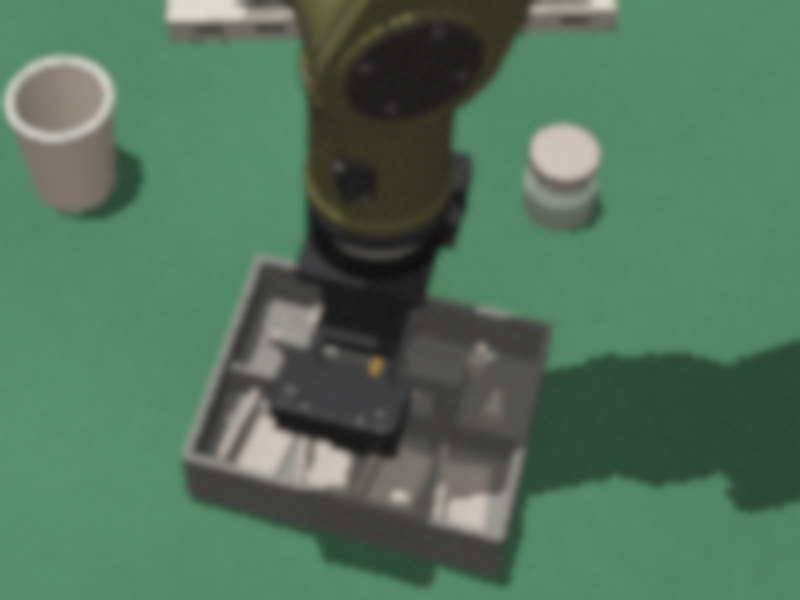

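The fingers straddle the bar near (340,390) in the crop and sit inside the tray, clear of its walls. Closing now.

>>> drive_tool([
  {"dx":0,"dy":0,"dz":0,"wx":0,"wy":0,"wz":0,"claw":0},
  {"dx":0,"dy":0,"dz":0,"wx":0,"wy":0,"wz":0,"claw":0},
  {"dx":0,"dy":0,"dz":0,"wx":0,"wy":0,"wz":0,"claw":0},
  {"dx":0,"dy":0,"dz":0,"wx":0,"wy":0,"wz":0,"claw":0},
  {"dx":0,"dy":0,"dz":0,"wx":0,"wy":0,"wz":0,"claw":0},
  {"dx":0,"dy":0,"dz":0,"wx":0,"wy":0,"wz":0,"claw":0},
  {"dx":0,"dy":0,"dz":0,"wx":0,"wy":0,"wz":0,"claw":0},
  {"dx":0,"dy":0,"dz":0,"wx":0,"wy":0,"wz":0,"claw":0},
], grip_force=45)

```text
clock: 4.95
tool_pos: [0.5302, 0.2002, 0.0867]
eef_rot: [0.996, -0.094, 0.0, 0.0]
contact_force: [0.9, 0.5, 0.3]
opening: 0.3
```

>>> drive_tool([
  {"dx":0,"dy":0,"dz":-0.005,"wx":0,"wy":0,"wz":0,"claw":0},
  {"dx":0,"dy":0,"dz":-0.015,"wx":0,"wy":0,"wz":0,"claw":0},
  {"dx":0,"dy":0,"dz":-0.025,"wx":0,"wy":0,"wz":0,"claw":0},
  {"dx":0,"dy":0,"dz":-0.025,"wx":0,"wy":0,"wz":0,"claw":0},
  {"dx":0,"dy":0,"dz":-0.025,"wx":0,"wy":0,"wz":0,"claw":0},
  {"dx":0,"dy":0,"dz":-0.02,"wx":0,"wy":0,"wz":0,"claw":0},
  {"dx":0,"dy":0,"dz":-0.01,"wx":0,"wy":0,"wz":0,"claw":0},
  {"dx":0,"dy":0,"dz":0,"wx":0,"wy":0,"wz":0,"claw":0},
  {"dx":0,"dy":0,"dz":0,"wx":0,"wy":0,"wz":0,"claw":0},
])

```text
clock: 5.85
tool_pos: [0.5293, 0.2, 0.2107]
eef_rot: [0.996, -0.094, -0.001, 0.001]
contact_force: [0.2, -0.0, -5.2]
opening: 0.2
```

```bash
python3 - <<'E'
from plant import r, snapshot
import cv2
s=snapshot("side")["color"][:,:,::-1]; cv2.imwrite("pics/s2.png",cv2.resize(s[170:320,230:430],None,fx=4,fy=4,interpolation=cv2.INTER_CUBIC)[:600])
st=r.get_state();print(st["moment"],st["contact_force"],st["tool_pos"],st["eef_rot"])
E
```

```text
[ 0.01073679  0.06950978 -0.0131905 ] [-0.16076424  0.48262495 -4.98859239] [0.5291343  0.19991564 0.21039012] [ 9.95582863e-01 -9.38754417e-02 -1.27724306e-03  7.29940862e-04]
```

View pics/s2.png

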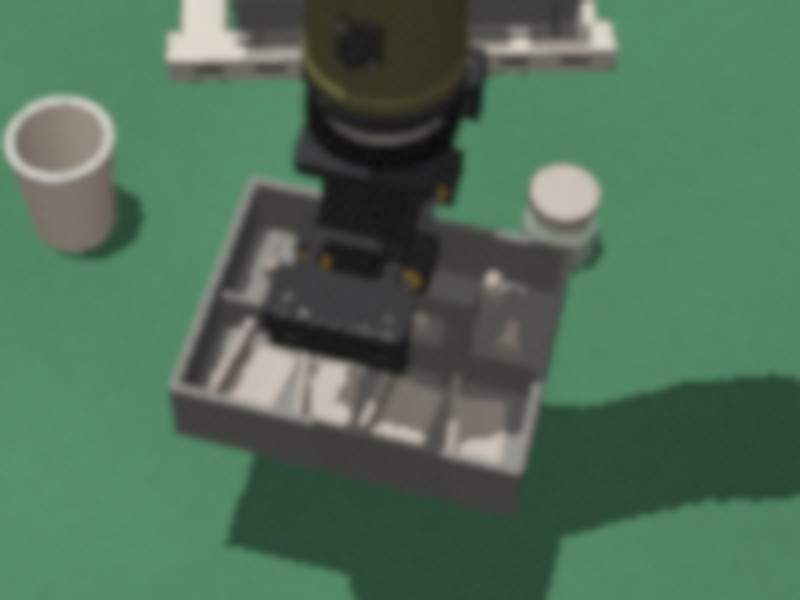

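The tray hangs level in the grip and clear of everything. The fingers were still closing when the lift began, so I'll measure how the tray sits in the hand.

```bash
cat >> h.py <<'E'
from scipy.optimize import least_squares
from scipy.spatial.transform import Rotation as Ro
def pose(uv,d,x0,full=True):
    """rim corners (+x+y,-x+y,-x-y,+x-y): returns bar centre x,y,z,yaw,roll,pitch"""
    m=np.array([[.095,.074,-.034],[-.095,.074,-.034],[-.095,-.074,-.034],[.095,-.074,-.034]])
    def res(p):
        q=np.r_[p,0,0][:6]
        w=Ro.from_euler("ZXY",q[[3,4,5]]).apply(m)+q[:3]; M=d["world_to_cam"]; c=w@M[:3,:3].T+M[:3,3]
        return (np.c_[d["cx"]+d["fx"]*c[:,0]/-c[:,2],d["cy"]-d["fy"]*c[:,1]/-c[:,2]]-uv).ravel()
    return least_squares(res,x0[:6 if full else 4],x_scale=.01)
E
python3 - <<'E'
from h import *
np.set_printoptions(precision=4,suppress=True)
d=np.load("pics/side0.npz")
uv=src([[172,385],[527,475],[567,245],[255,178]],230,170,4)
uv0=None
for f in(True,False):
    s=pose(uv,d,[.53,.2,.21,-.19,0,0],f);print(s.x,s.fun)
uv=src([[185,460],[505,545],[550,325],[262,258]],230,180,4)  # s1 on bench, should be z .094
for f in(True,False):
    s=pose(uv,d,[.53,.2,.094,-.19,0,0],f);print(s.x,s.fun)
E
```

```text
[ 0.528   0.1933  0.2027 -0.167   0.0048 -0.0375] [ 0.6337  0.4931 -0.6891 -0.729   1.032   0.7585 -0.9763 -0.4968]
[ 0.5295  0.194   0.2039 -0.1801] [ 0.2854  0.8773 -1.1731 -1.0203  1.5244  0.2327 -0.5555 -0.0435]
[ 0.5295  0.1974  0.0806 -0.1847 -0.0158 -0.0166] [ 0.4069  0.274  -0.441  -0.4293  0.6564  0.4369 -0.6232 -0.2663]
[ 0.53    0.1988  0.0843 -0.189 ] [ 0.1177  0.2094 -0.4414 -0.6872  0.8985  0.4429 -0.5583  0.088 ]
```

Calibrated against the bench picture, the tray sits about 4 mm low in the grip, is level, and has the expected yaw. That's a sound grip, so I'll carry it over.

>>> drive_tool([
  {"dx":0.002,"dy":0.012,"dz":0,"wx":0,"wy":0,"wz":0,"claw":0},
  {"dx":0.005,"dy":0.025,"dz":0,"wx":0,"wy":0,"wz":0,"claw":0},
  {"dx":0.007,"dy":0.034,"dz":0,"wx":0,"wy":0,"wz":0,"claw":0},
  {"dx":0.007,"dy":0.034,"dz":0,"wx":0,"wy":0,"wz":0,"claw":0},
  {"dx":0.007,"dy":0.034,"dz":0,"wx":0,"wy":0,"wz":0,"claw":0},
  {"dx":0.007,"dy":0.034,"dz":0,"wx":0,"wy":0,"wz":0,"claw":0},
  {"dx":0.007,"dy":0.034,"dz":0,"wx":0,"wy":0,"wz":0,"claw":0},
  {"dx":0.007,"dy":0.034,"dz":0,"wx":0,"wy":0,"wz":0,"claw":0},
  {"dx":0.007,"dy":0.034,"dz":0,"wx":0,"wy":0,"wz":0,"claw":0},
  {"dx":0.007,"dy":0.034,"dz":0,"wx":0,"wy":0,"wz":0,"claw":0},
  {"dx":0.007,"dy":0.034,"dz":0,"wx":0,"wy":0,"wz":0,"claw":0},
  {"dx":0.007,"dy":0.034,"dz":0,"wx":0,"wy":0,"wz":0,"claw":0},
])

```text
clock: 7.1
tool_pos: [0.5339, -0.1869, 0.2108]
eef_rot: [0.996, -0.094, -0.001, 0.0]
contact_force: [-0.1, -0.2, -5.7]
opening: 0.199
```

>>> drive_tool([
  {"dx":0.004,"dy":0.02,"dz":0,"wx":0,"wy":0,"wz":0,"claw":0},
  {"dx":0.002,"dy":0.008,"dz":0,"wx":0,"wy":0,"wz":-0.03,"claw":0},
  {"dx":0,"dy":0,"dz":0,"wx":0,"wy":0,"wz":-0.06,"claw":0},
  {"dx":0,"dy":0,"dz":0,"wx":0,"wy":0,"wz":-0.06,"claw":0},
  {"dx":0,"dy":0,"dz":0,"wx":0,"wy":0,"wz":-0.06,"claw":0},
  {"dx":0,"dy":0,"dz":0,"wx":0,"wy":0,"wz":-0.06,"claw":0},
  {"dx":0,"dy":0,"dz":0,"wx":0,"wy":0,"wz":-0.033,"claw":0},
  {"dx":0,"dy":0,"dz":0,"wx":0,"wy":0,"wz":0,"claw":0},
  {"dx":0,"dy":0,"dz":0,"wx":0,"wy":0,"wz":0,"claw":0},
  {"dx":0,"dy":0,"dz":0,"wx":0,"wy":0,"wz":0,"claw":0},
])

```text
clock: 8.1
tool_pos: [0.5358, -0.2133, 0.2116]
eef_rot: [0.998, 0.057, -0.0, 0.0]
contact_force: [0.7, -1.3, -5.3]
opening: 0.2
```

```bash
python3 - <<'E'
from plant import r, snapshot
import cv2, numpy as np
for n in("side","top"):
    s=snapshot(n); cv2.imwrite(f"pics/{n}3.png",s["color"][:,:,::-1])
s=cv2.imread("pics/side3.png")[85:205,240:400]; t=cv2.imread("pics/top3.png")[140:260,330:430]
f=lambda i,k:cv2.resize(i,None,fx=k,fy=k,interpolation=cv2.INTER_CUBIC)
cv2.imwrite("pics/c3.png",np.hstack([f(s,3),f(t,3)]))
st=r.get_state();print(st["moment"],st["contact_force"],st["tool_pos"],st["eef_rot"], 2*np.arctan2(st["eef_rot"][1],st["eef_rot"][0]),st["q"])
E
```

```text
[-0.0326044   0.01038413  0.01573269] [-0.44360855 -0.97494349 -4.39764505] [ 0.53589661 -0.2131224   0.21169721] [ 9.98361536e-01  5.72209197e-02 -4.59385855e-05  8.61136673e-05] 0.11450438370840434 [ 0.35974634  0.67095589 -0.10390082  1.75767823  0.09846456  0.71802516
 -1.25229686]
```

View pics/c3.png

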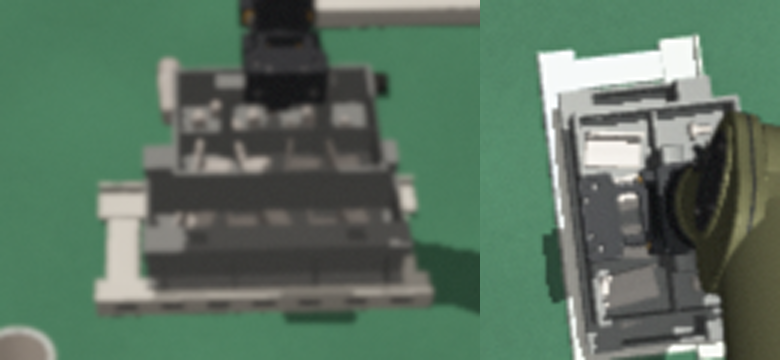

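The tray is aligned over the lower one in both views, with parallel edges. Lowering to just above the flange, then slowly.

>>> drive_tool([
  {"dx":0,"dy":0.0005,"dz":0.01,"wx":0,"wy":0,"wz":0,"claw":0},
  {"dx":0,"dy":0,"dz":0.01,"wx":0,"wy":0,"wz":0,"claw":0},
  {"dx":0,"dy":0,"dz":0.008,"wx":0,"wy":0,"wz":0,"claw":0},
  {"dx":0,"dy":0,"dz":0.004,"wx":0,"wy":0,"wz":0,"claw":0},
  {"dx":0,"dy":0,"dz":0.002,"wx":0,"wy":0,"wz":0,"claw":0},
  {"dx":0,"dy":0,"dz":0,"wx":0,"wy":0,"wz":0,"claw":0},
  {"dx":0,"dy":0,"dz":0,"wx":0,"wy":0,"wz":0,"claw":0},
])

```text
clock: 8.9
tool_pos: [0.5363, -0.2137, 0.178]
eef_rot: [0.998, 0.057, 0.0, 0.0]
contact_force: [-0.0, 0.2, -5.3]
opening: 0.2
```

>>> drive_tool([
  {"dx":0,"dy":0,"dz":0.001,"wx":0,"wy":0,"wz":0,"claw":0},
  {"dx":0,"dy":0,"dz":0.001,"wx":0,"wy":0,"wz":0,"claw":0},
  {"dx":0,"dy":0,"dz":0.001,"wx":0,"wy":0,"wz":0,"claw":0},
  {"dx":0,"dy":0,"dz":0.001,"wx":0,"wy":0,"wz":0,"claw":0},
  {"dx":0,"dy":0,"dz":0,"wx":0,"wy":0,"wz":0,"claw":0},
])

```text
clock: 9.4
tool_pos: [0.5359, -0.2136, 0.1736]
eef_rot: [0.998, 0.057, -0.0, 0.0]
contact_force: [-1.0, 1.1, -5.5]
opening: 0.198
```

>>> drive_tool([
  {"dx":0,"dy":0,"dz":0.001,"wx":0,"wy":0,"wz":0,"claw":0},
  {"dx":0,"dy":0,"dz":0.001,"wx":0,"wy":0,"wz":0,"claw":0},
  {"dx":0,"dy":0,"dz":0,"wx":0,"wy":0,"wz":0,"claw":0},
])

```text
clock: 9.7
tool_pos: [0.5359, -0.2136, 0.1715]
eef_rot: [0.998, 0.057, -0.0, -0.0]
contact_force: [0.2, -0.4, -5.7]
opening: 0.199
```

>>> drive_tool([
  {"dx":0,"dy":0,"dz":0.001,"wx":0,"wy":0,"wz":0,"claw":0},
  {"dx":0,"dy":0,"dz":0.001,"wx":0,"wy":0,"wz":0,"claw":0},
  {"dx":0,"dy":0,"dz":0,"wx":0,"wy":0,"wz":0,"claw":0},
])

```text
clock: 10.0
tool_pos: [0.5359, -0.2136, 0.1696]
eef_rot: [0.998, 0.057, -0.0, -0.0]
contact_force: [-0.8, -0.4, -6.4]
opening: 0.202
```

>>> drive_tool([
  {"dx":0,"dy":0,"dz":0.001,"wx":0,"wy":0,"wz":0,"claw":0},
  {"dx":0,"dy":0,"dz":0.001,"wx":0,"wy":0,"wz":0,"claw":0},
  {"dx":0,"dy":0,"dz":0,"wx":0,"wy":0,"wz":0,"claw":0},
])

```text
clock: 10.3
tool_pos: [0.5359, -0.2136, 0.1676]
eef_rot: [0.998, 0.057, -0.0, -0.0]
contact_force: [-1.1, 0.8, -4.7]
opening: 0.198
```

>>> drive_tool([
  {"dx":0,"dy":0,"dz":0.001,"wx":0,"wy":0,"wz":0,"claw":0},
  {"dx":0,"dy":0,"dz":0.001,"wx":0,"wy":0,"wz":0,"claw":0},
  {"dx":0,"dy":0,"dz":0,"wx":0,"wy":0,"wz":0,"claw":0},
])

```text
clock: 10.6
tool_pos: [0.5359, -0.2136, 0.1656]
eef_rot: [0.998, 0.057, -0.0, 0.0]
contact_force: [-0.1, -0.2, -6.5]
opening: 0.198
```

>>> drive_tool([
  {"dx":0,"dy":0,"dz":0.001,"wx":0,"wy":0,"wz":0,"claw":0},
  {"dx":0,"dy":0,"dz":0.001,"wx":0,"wy":0,"wz":0,"claw":0},
  {"dx":0,"dy":0,"dz":0,"wx":0,"wy":0,"wz":0,"claw":0},
])

```text
clock: 10.9
tool_pos: [0.536, -0.2136, 0.1636]
eef_rot: [0.998, 0.057, -0.0, -0.0]
contact_force: [-0.8, 0.1, -5.3]
opening: 0.198
```

The force is unchanged and the bar is already below flange-contact height, so the lugs appear to be in the wells. Continuing down gently.

>>> drive_tool([
  {"dx":0,"dy":0,"dz":0.001,"wx":0,"wy":0,"wz":0,"claw":0},
  {"dx":0,"dy":0,"dz":0.001,"wx":0,"wy":0,"wz":0,"claw":0},
  {"dx":0,"dy":0,"dz":0,"wx":0,"wy":0,"wz":0,"claw":0},
])

```text
clock: 11.2
tool_pos: [0.536, -0.2136, 0.1616]
eef_rot: [0.998, 0.057, -0.0, 0.0]
contact_force: [-0.2, 0.0, -5.6]
opening: 0.204
```

>>> drive_tool([
  {"dx":0,"dy":0,"dz":0.001,"wx":0,"wy":0,"wz":0,"claw":0},
  {"dx":0,"dy":0,"dz":0.001,"wx":0,"wy":0,"wz":0,"claw":0},
  {"dx":0,"dy":0,"dz":0,"wx":0,"wy":0,"wz":0,"claw":0},
])

```text
clock: 11.5
tool_pos: [0.536, -0.2136, 0.1615]
eef_rot: [0.998, 0.057, 0.0, 0.0]
contact_force: [-5.1, 1.5, 9.5]
opening: 0.199
```

>>> drive_tool([
  {"dx":0,"dy":0,"dz":0.001,"wx":0,"wy":0,"wz":0,"claw":0},
  {"dx":0,"dy":0,"dz":0,"wx":0,"wy":0,"wz":0,"claw":0},
])

```text
clock: 11.7
tool_pos: [0.536, -0.2136, 0.1615]
eef_rot: [0.998, 0.057, 0.001, 0.0]
contact_force: [-6.2, 3.1, 17.6]
opening: 0.199
```

Firm contact came at TCP 0.1615. The bar can be at most 7.3 mm above the TCP, so it's no higher than 0.169, which is well below the 0.176 of standing on the flange. I'll relieve the push and look.

>>> drive_tool([
  {"dx":0,"dy":0,"dz":-0.001,"wx":0,"wy":0,"wz":0,"claw":0},
  {"dx":0,"dy":0,"dz":-0.001,"wx":0,"wy":0,"wz":0,"claw":0},
  {"dx":0,"dy":0,"dz":0,"wx":0,"wy":0,"wz":0,"claw":0},
])

```text
clock: 12.0
tool_pos: [0.536, -0.2136, 0.1615]
eef_rot: [0.998, 0.057, 0.0, 0.0]
contact_force: [-3.5, 2.0, 7.9]
opening: 0.198
```

```bash
python3 - <<'E'
from plant import r, snapshot
import cv2
s=snapshot("side")["color"][:,:,::-1]; cv2.imwrite("pics/s4.png",cv2.resize(s[105:200,265:395],None,fx=6,fy=6,interpolation=cv2.INTER_CUBIC))
st=r.get_state();print(st["moment"],st["contact_force"],st["tool_pos"],st["eef_rot"])
E
```

```text
[0.27848362 0.84967739 0.03866441] [-4.53923855  0.45704924  7.21518124] [ 0.53596227 -0.21359607  0.16150077] [9.98354208e-01 5.73485748e-02 7.28756453e-05 1.06671719e-04]
```

View pics/s4.png

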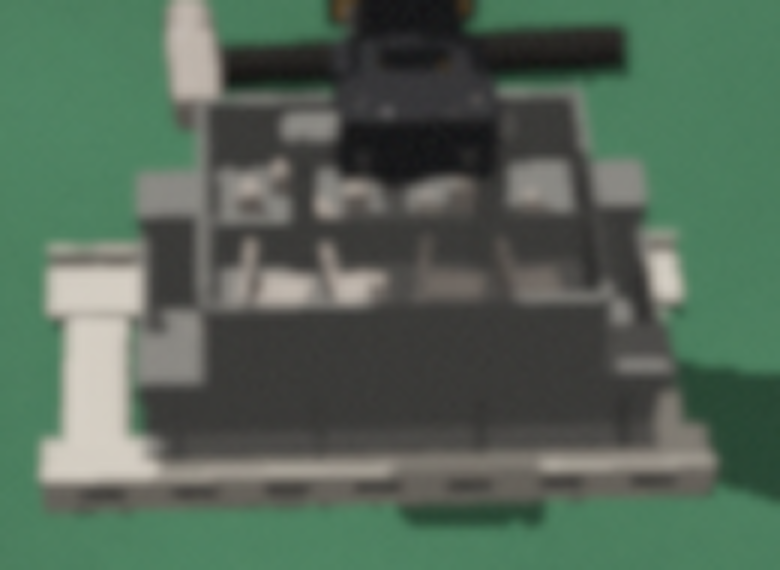

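The tray is down in the wells: no gap shows along the near flange (about y=300–320). The moment of 0.85 N m about y suggests that only the robot-side end bears, so the tray is pitched slightly in the grip. I'll level it with small pitch steps.

>>> drive_tool([
  {"dx":0,"dy":0,"dz":0,"wx":0,"wy":-0.005,"wz":0,"claw":0},
  {"dx":0,"dy":0,"dz":0,"wx":0,"wy":-0.005,"wz":0,"claw":0},
  {"dx":0,"dy":0,"dz":0,"wx":0,"wy":0,"wz":0,"claw":0},
])

```text
clock: 12.35
tool_pos: [0.536, -0.2136, 0.1615]
eef_rot: [0.998, 0.057, -0.005, 0.0]
contact_force: [-3.9, 1.9, 7.5]
opening: 0.2
```

```bash
python3 - <<'E'
from plant import r
st=r.get_state();print(st["moment"],st["contact_force"],st["tool_pos"],st["eef_rot"])
E
```

```text
[0.30359899 0.7078488  0.02887143] [-3.90458438  1.90562969  7.47125678] [ 0.53599167 -0.21359725  0.16149899] [ 9.98342503e-01  5.73345428e-02 -4.98404218e-03  3.95355822e-04]
```

>>> drive_tool([
  {"dx":0,"dy":0,"dz":0,"wx":0,"wy":-0.005,"wz":0,"claw":0},
  {"dx":0,"dy":0,"dz":0,"wx":0,"wy":-0.005,"wz":0,"claw":0},
  {"dx":0,"dy":0,"dz":0,"wx":0,"wy":0,"wz":0,"claw":0},
])

```text
clock: 12.65
tool_pos: [0.536, -0.2136, 0.1615]
eef_rot: [0.998, 0.057, -0.01, 0.001]
contact_force: [-5.1, 1.5, 7.4]
opening: 0.2
```

```bash
python3 - <<'E'
from plant import r
st=r.get_state();print(st["moment"],st["contact_force"],st["tool_pos"],st["eef_rot"])
E
```

```text
[ 0.34106337  0.59493234 -0.02521432] [-5.08855075  1.45769488  7.39815696] [ 0.53596429 -0.21360458  0.16149582] [ 9.98308359e-01  5.72780702e-02 -9.95904282e-03  6.77975013e-04]
```

```bash
python3 - <<'E'
from h import *
np.set_printoptions(precision=1,suppress=True)
d=np.load("pics/side0.npz");M=d["world_to_cam"]
m=np.array([[.095,.074,-.034],[-.095,.074,-.034],[-.095,-.074,-.034],[.095,-.074,-.034]])
for z in(.164,.168,.176):
    w=Ro.from_euler("Z",.115).apply(m)+[.536,-.2137,z]; c=w@M[:3,:3].T+M[:3,3]
    uv=np.c_[d["cx"]+d["fx"]*c[:,0]/-c[:,2],d["cy"]-d["fy"]*c[:,1]/-c[:,2]]
    print(z,((uv-[265,105]+.5)*6-.5).tolist())
E
```

```text
0.164 [[203.41269298497025, 308.4289955721763], [616.8802831687041, 297.99721534772743], [583.9823079554187, 87.91166999005591], [200.11277880042553, 97.21286729755926]]
0.168 [[203.1651663660915, 302.1669752680515], [617.6789066013666, 291.72109611159027], [584.6463877887363, 81.59279423575131], [199.87528824580556, 90.90433989544948]]
0.176 [[202.66633058976709, 289.5472425947858], [619.2883334430334, 279.07313920595595], [585.9839451865457, 68.86562110539211], [199.39694012761345, 78.19784629956081]]
```

The observed rim corners, (205,308), (615,295), (580,92) and (205,97), match the predicted fully-home pose to about 1 mm, so the tray was already flat and home. I'll undo the pitch, relieve the load and release.

>>> drive_tool([
  {"dx":0,"dy":0,"dz":0,"wx":0,"wy":0.005,"wz":0,"claw":0},
  {"dx":0,"dy":0,"dz":0,"wx":0,"wy":0.005,"wz":0,"claw":0},
  {"dx":0,"dy":0,"dz":0,"wx":0,"wy":0.005,"wz":0,"claw":0},
  {"dx":0,"dy":0,"dz":0,"wx":0,"wy":0.005,"wz":0,"claw":0},
  {"dx":0,"dy":0,"dz":-0.001,"wx":0,"wy":0,"wz":0,"claw":0},
  {"dx":0,"dy":0,"dz":0,"wx":0,"wy":0,"wz":0,"claw":0},
])

```text
clock: 13.25
tool_pos: [0.536, -0.2136, 0.1615]
eef_rot: [0.998, 0.057, -0.0, -0.0]
contact_force: [-2.2, 1.6, -0.1]
opening: 0.2
```

```bash
python3 - <<'E'
from plant import r
st=r.get_state();print(st["moment"],st["contact_force"],st["tool_pos"],st["eef_rot"])
E
```

```text
[0.12446541 0.48624952 0.04882708] [-2.18800303  1.55558242 -0.05858593] [ 0.53595714 -0.21363315  0.16154973] [ 9.98353747e-01  5.73565491e-02 -1.50150810e-04 -1.76161965e-05]
```

>>> drive_tool([
  {"dx":0,"dy":0,"dz":0,"wx":0,"wy":0,"wz":0,"claw":0.6},
  {"dx":0,"dy":0,"dz":0,"wx":0,"wy":0,"wz":0,"claw":0.6},
  {"dx":0,"dy":0,"dz":0,"wx":0,"wy":0,"wz":0,"claw":0.6},
  {"dx":0,"dy":0,"dz":0,"wx":0,"wy":0,"wz":0,"claw":0.6},
  {"dx":0,"dy":0,"dz":0,"wx":0,"wy":0,"wz":0,"claw":0.6},
  {"dx":0,"dy":0,"dz":0,"wx":0,"wy":0,"wz":0,"claw":0.6},
  {"dx":0,"dy":0,"dz":0,"wx":0,"wy":0,"wz":0,"claw":0.6},
  {"dx":0,"dy":0,"dz":0,"wx":0,"wy":0,"wz":0,"claw":0.6},
])

```text
clock: 14.05
tool_pos: [0.536, -0.2136, 0.1617]
eef_rot: [0.998, 0.057, 0.0, 0.0]
contact_force: [-0.7, 0.6, -0.2]
opening: 0.603
```

>>> drive_tool([
  {"dx":0,"dy":0,"dz":-0.01,"wx":0,"wy":0,"wz":0,"claw":0.6},
  {"dx":0,"dy":0,"dz":-0.02,"wx":0,"wy":0,"wz":0,"claw":0.6},
  {"dx":0,"dy":0,"dz":-0.03,"wx":0,"wy":0,"wz":0,"claw":0.6},
  {"dx":0,"dy":0,"dz":-0.04,"wx":0,"wy":0,"wz":0,"claw":0.6},
  {"dx":-0.04,"dy":0,"dz":-0.02,"wx":0,"wy":0,"wz":0,"claw":0.6},
  {"dx":-0.04,"dy":0,"dz":0,"wx":0,"wy":0,"wz":0,"claw":0.6},
  {"dx":-0.02,"dy":0,"dz":0,"wx":0,"wy":0,"wz":0,"claw":0.6},
  {"dx":0,"dy":0,"dz":0,"wx":0,"wy":0,"wz":0,"claw":0.6},
  {"dx":0,"dy":0,"dz":0,"wx":0,"wy":0,"wz":0,"claw":0.6},
])

```text
clock: 14.95
tool_pos: [0.4376, -0.2251, 0.2825]
eef_rot: [0.998, 0.057, 0.001, 0.0]
contact_force: [0.5, -0.1, -0.4]
opening: 0.599
```

```bash
python3 - <<'E'
from plant import r, snapshot
import cv2
s=snapshot("side")["color"][:,:,::-1]; cv2.imwrite("pics/s5.png",cv2.resize(s[105:200,265:395],None,fx=6,fy=6,interpolation=cv2.INTER_CUBIC))
E
```

```text
(no output)
```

View pics/s5.png

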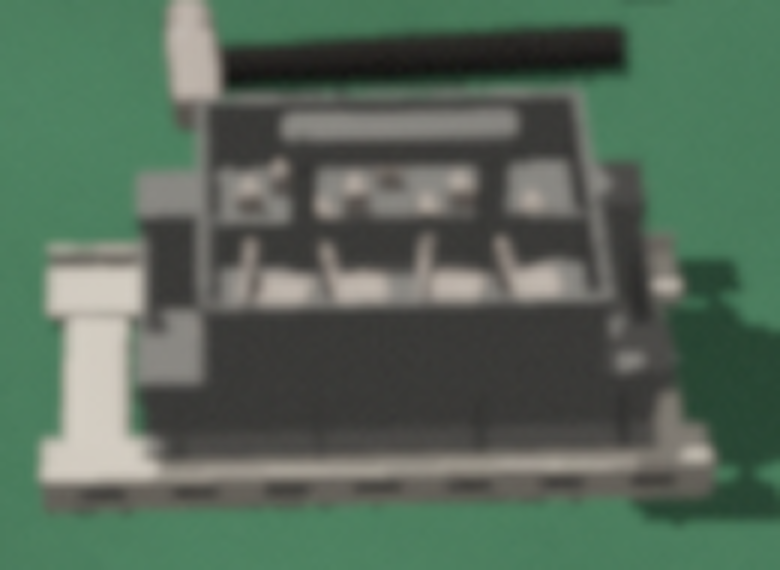

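The released tray has not moved. Its rim corners are still at about (205,308), (613,297), (580,92) and (205,97), which is flat and at the home height. Handing in.

```bash
python3 -c "
from plant import r
print(r.finish_job())"
```

```text
the job is handed in; nothing more can be done
None
```

The loose tray is stacked on the bolted tray, flat and fully home as far as I could measure. I handed the job in at about 15 s of the 61 s allowed.

- **Finding the wells:** both cameras put the lower tray's centre at about (0.536, -0.214) with a yaw of 0.115 rad, agreeing to 1 mm. The lugs went in on the first descent, with no searching needed.
- **Seating:** firm contact came only at home depth. The highest reading was about 18 N at the tool.
- **Last check:** after release, the tray's rim corners matched the predicted fully-home pose to about 1 mm. Standing on the flanges would have shown about 20 pixels higher in that view. The tool read no load, and no other item was touched.

Two things did not go cleanly:
- **Early lift:** I started lifting before the fingers had fully closed, so the tray sat about 5 mm low in the grip.
- **Pitch correction:** a moment reading during seating suggested the tray was tilted. I tried a 0.02 rad correction, but the picture showed it was already flat, so I undid it before letting go.

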